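# Key and fit the belt pulley of a shredder drive

## Task

Put the drive of the office paper shredder back together: take the longer of the two keys from the key stand and drop it into the slot of the upright shaft until it stands fully home on the bottom of its pocket. Then slide the toothed pulley down over shaft and key, keyway in line with the key, until it sits flat and fully down on the shaft's collar. Leave the short key in its pocket, and do not knock over or push away the battery and the tape measure.

Things in the scene. Friction and masses are not known exactly. Their poses are not given: they have to be found in the camera images.
- shaft_seat (a point): On the axis of the upright steel shaft at the flat top of its collar, 50 mm above the worktop, on a fixed square grey drive unit (106 x 106 mm, housing 40 mm high). z up; x points from the axis to the key slot. Shaft 26 mm in diameter, rising 28 mm above this point, top 2.5 mm tapered. Collar 56 mm in diameter, 10 mm high. The pulley's underside rests here when home, its x along this x.
- key_home (a point): Where the long key's centre lies when home: 13 mm along x and 16 mm above shaft_seat, same axes. Slot 12 mm wide (y), open at the top and outside, cut into the shaft from x = -7.5 mm here; below the collar's top it is a closed pocket 12 mm (y) x 14.5 mm (x), floor 24 mm below this point. The key stands on that floor, its top 12 mm higher than the shaft's end.
- key_long_mid (a point): Centre, half-way up, of the long key, the one to fit: upright plain steel bar, 12 (x) x 9 (y) x 48 mm (z), about 40 g, loose in either pocket of the key stand, its top then 52 mm above the worktop. In the shaft its x lies along key_home's x, either way round.
- key_short_mid (a point): Centre, half-way up, of the short key, a bystander: the same bar but 34 mm high (12 x 9 x 34 mm), in the stand's other pocket. Leave it there.
- key_stand: Fixed black block, 40 (x) x 104 (y) x 24 mm high, origin at the centre of its underside. Two upright pockets at y = -35 and +35 mm, each 15 (x) x 12 mm (y), floor 4 mm above the worktop; the keys stand in them with their x along the stand's x.
- pulley_mid (a point): Centre of the loose toothed aluminium pulley lying flat, 21 mm above its underside; 42 mm high, about 0.28 kg. z up along the bore; x points to the keyway. Lower 14 mm: round toothed flange, 79 mm wide. Above: octagonal boss, 54 mm across flats that face 0, 45, 90.. degrees from x. Through bore 29 mm; keyway 12.5 mm wide, to 22.5 mm from the axis; 2 mm lead-in below. Home: 21 mm above shaft_seat.
- battery_mid (a point): Centre of a standing green and white battery, 15 mm in diameter, 50 mm high, loose, close beside the pulley. Bystander.
- tape_mid (a point): Middle of a standing yellow tape measure, 40 (x) x 69 (y) x 58 mm high, loose, close beside the pulley; this point is 29 mm above the worktop. Bystander.
Mind the look-alikes: they are no part of the job. What is meant by the part that bears pulley_mid is not black or red, and is the larger of those in its own colour.

How it is judged:
On the way:
1. the long key stands home in the shaft slot, released, while the pulley is still off the shaft (x of key_long_mid in the frame of shaft_seat between 0.01 and 0.016 m and y of key_long_mid in the frame of shaft_seat between -0.003 and 0.003 m and z of key_long_mid in the frame of shaft_seat between 0.0135 and 0.0185 m and angle between key_long_mid's own z axis and vertical below 0.12 rad and contact force between key_long and the fingers below 0.05 N and horizontal distance between pulley_mid and shaft_seat above 0.05 m), for 0.2 s.
At the end, for the whole second after the job is handed in: The long key stands on its pocket floor (centre within 3 mm, 0.12 rad of upright); the pulley sits on the collar over it (centred within 3 mm, height 2.5 mm, level 0.05 rad, keyway 0.3 rad); both released, at rest. Short key, battery and tape measure left standing where they were (x of key_long_mid in the frame of shaft_seat between 0.01 and 0.016 m and y of key_long_mid in the frame of shaft_seat between -0.003 and 0.003 m and z of key_long_mid in the frame of shaft_seat between 0.0135 and 0.0185 m and angle between key_long_mid's own z axis and vertical below 0.12 rad and horizontal distance between pulley_mid and shaft_seat below 0.003 m and z of pulley_mid in the frame of shaft_seat between 0.0185 and 0.0235 m and angle between pulley_mid's own z axis and vertical below 0.05 rad and angle between the x axis of pulley_mid and the x axis of shaft_seat, either way round below 0.3 rad and contact force between pulley and the fingers below 0.05 N and linear speed of each of pulley, key_long below 0.02 m/s); the robot touches nothing.
It fails at once if the battery is pushed more than 25 mm or knocked over (distance of battery_mid from where it was at the start of the episode above 0.025 m or angle between battery_mid's own z axis and vertical above 0.5 rad).
It fails at once if the tape measure is pushed more than 25 mm or knocked over (distance of tape_mid from where it was at the start of the episode above 0.025 m or angle between tape_mid's own z axis and vertical above 0.5 rad).
It fails at once if the short key is taken out of its pocket (distance of key_short_mid from where it was at the start of the episode above 0.015 m).
It also fails if it takes over 58 s, if anything falls off the work surface, if the arm or the gripper's body presses on something with over 40 N, if the wrist force passes 120 N, or if a joint passes its speed limit or range.

## Robot

A 6-joint arm with a two-finger parallel gripper is mounted at the origin on the work surface; the furniture and walls round the work are solid. World frame = base frame: x ahead of the robot, y to its left, z up, the work surface at z = 0. Lengths are in m, angles in rad, forces in N, time in s.
With the tool pointing down it reaches from about 0.425 to 1.125 m from the base axis. Payload 14.9 kg.
Tool frame: the origin (TCP) lies at the very end of the fingers, on their centre line; the grasp point (between the pads) lies 19 mm behind it; z points along the fingers, y is the line along which they close (so a half turn about z gives the same grasp; the last joint's range is limited). The gripper opens to 91 mm and grips with 3 to 60 N. Pads are 32 mm wide; open, the fingers measure 118 mm over their backs; the gripper's body (76 mm by 178 mm) begins 60 mm behind the grasp point.
Start: joints at [-1.352, 0.379, 1.734, -0, 1.028, -0.033], TCP at [0.174, -0.678, 0.176] pointing down, gripper open.
Joint ranges: [-2.77, 2.77], [-0.74, 2.19], [0, 2.66], [-1.06, 4.2], [0.31, 2.87], [-3.08, 3.08]. Speed limits (rad/s): [1.89, 1.89, 2.39, 3.14, 3.14, 3.14].

## Interface

Orientations are given as [roll, pitch, yaw] about the fixed x, y, z axes, in that order (R = Rz(yaw) Ry(pitch) Rx(roll)).
In Python, from plant import readout, viewer, arm gives the robot as it stands.
- The arm moves only by the shell command python3 -m handwheel 'ROWS' [FORCE]. ROWS is JSON, one flat list of numbers, 5 for each row, row after row: the shift along the tool's x, y, z in mm, then the turn about the tool's z in rad, then the closure, from 0 (fully open) to 1 (shut). In form: [x, y, z, roll, fingers, x, y, z, roll, fingers, ...]. A call has 1 to 8 rows; each row shifts and turns the commanded pose from where the row before left it, along the tool's axes as they then stand; what a row does not reach is not made up. A row lasts 1/12 s, in which the tool goes at most 41.7 mm and 7.16 degrees, less where a joint would pass 70% of its speed; a pose out of reach is approached as far as the arm can. A call with a gripper value outside its range is refused whole. The fingers move at their own pace and stop on an object; FORCE is the grip in N (left out, the last holds). Time passes only in rows, so rows that do not move let the fingers close. It gives the time, the measured TCP pose, the force, the opening and the grip force at its end, in the units of the state.
- readout.state(): the state, without advancing time (a new reading comes with each control period).
- viewer.get_image(name): name is "side" or "top" or "wrist"; returns a dict with "color" (420x560x3 uint8, blue, green, red), "depth" (420x560 float32, m along the optical axis (not along the pixel's ray), 0 where there is no reading), "camera_matrix" (3x3 intrinsics, pixels), "dist_coeffs" ([k1, k2, p1, p2, k3] as OpenCV has them; the pictures are not rectified), "rvec" (rotation vector, rad) and "tvec" (3), from world to camera coordinates, as OpenCV has them. Camera axes: x right, y down, z forward; pixel columns grow to the right and rows downward; lengths in m; the calibration is good to about 2 mm. A picture is of the moment at which its call begins.
- arm.job_done(): hands the job in; it is judged then, once.
The state is a dict: "time": time; "joint_pos": joint angles; "qd": joint speeds; "effort": joint torques, N m; "position": TCP position; "orientation": TCP orientation; "force": force on the tool from outside, world axes, zero at the start; "ft_torque": the same for the moment, N m; "width": finger opening in m; "finger_force": force on a finger pad.
Only numpy, scipy, OpenCV 4.12 (cv2) and the standard library are available. Lean on these libraries where they do the work, as an engineer would, in place of code of your own. Each camera call takes 0.05 s, during which the arm holds its last target. There are 200 camera calls.

## Working session

There is one attempt and no reset: what is moved stays moved. The work goes in short steps, Python scripts to look and compute and a shell command to move; the robot and the scene stay as the last step left them, time stands still between calls to the robot, and variables do not carry over. Pictures are saved under pics/ and viewed, at most 10 in all, crops included, and the job is handed in when it is done.

```bash
ls; mkdir -p pics; cat > h.py <<'E'
import numpy as np, cv2
from plant import readout, viewer
def grab(n):
    im=viewer.get_image(n); return {k:(np.array(v) if not isinstance(v,str) else v) for k,v in im.items()}
def ray(im,uv):
    uv=np.array(uv,float).reshape(-1,1,2)
    p=cv2.undistortPoints(uv,im['camera_matrix'],im['dist_coeffs'])[:,0]
    R=cv2.Rodrigues(im['rvec'])[0]; C=-R.T@im['tvec'].reshape(3)
    return C,np.c_[p,np.ones(len(p))]@R   # world dirs with unit depth
def onplane(im,uv,z):
    C,d=ray(im,uv); return C+d*((z-C[2])/d[:,2])[:,None]
def cloud(im):
    h,w=im['depth'].shape; u,v=np.meshgrid(np.arange(w),np.arange(h))
    C,d=ray(im,np.stack([u,v],-1).reshape(-1,2)); return (C+d*im['depth'].reshape(-1,1)).reshape(h,w,3)
E
python3 - <<'E'
from h import *
print(readout.state())
for n in ['top','side']:
    im=grab(n); cv2.imwrite(f'pics/{n}0.png',im['color']); np.savez(f'{n}0.npz',**im)
    C,d=ray(im,[[280,210]]); print(n,C,d)
E
```

```text
pics
{'time': 0.0, 'joint_pos': array([-1.35229004e+00,  3.79427480e-01,  1.73478387e+00, -2.60126955e-05,
        1.02851817e+00, -3.32775660e-02]), 'qd': array([ 0.00089511,  0.00106544, -0.00101785, -0.00021305,  0.00078201,
        0.00034603]), 'effort': array([-7.41892378e-03, -7.63739133e+01, -4.34373093e+01,  6.48554717e-02,
        4.25318442e-02, -8.63499736e-05]), 'position': array([ 0.17429778, -0.67748808,  0.17517353]), 'orientation': array([-3.14045567e+00, -1.55722243e-05,  2.51797282e-01]), 'force': array([ 0.39733591, -0.6483868 , -0.0727668 ]), 'ft_torque': array([ 0.0095218 , -0.03952334, -0.01466786]), 'finger_force': 0.0, 'width': 0.09056651190684088}
top [0.37763009 0.20005325 1.11559146] [[ 0.12319743  0.0087566  -0.99234378]]
side [ 0.82865453 -0.5246455   0.45656129] [[-0.36132334  0.82456292 -0.43572516]]
```

View pics/top0.png

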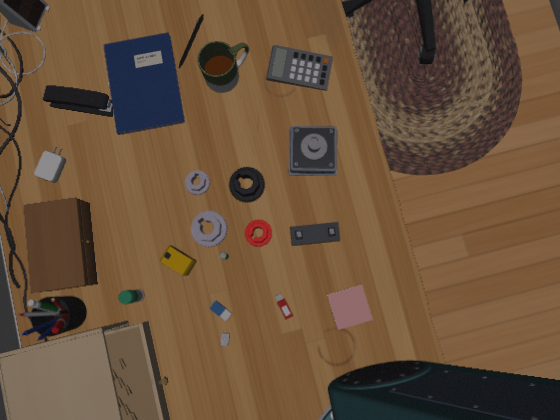

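View pics/side0.png

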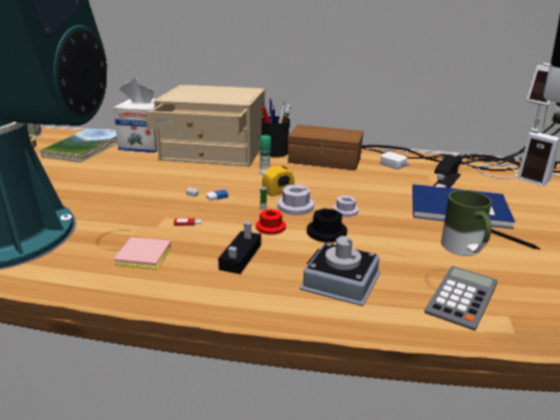

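The top view shows the target pulley (larger lavender one) at about (208,229), the battery at (223,256) and the tape measure at (178,260). The drive unit is at (313,149) and the key stand at (315,234). I'll zoom in on these.

```bash
python3 - <<'E'
from h import *
im=dict(np.load('top0.npz')); c=im['color'][115:280,150:350]; cv2.imwrite('pics/crop0.png',cv2.convertScaleAbs(cv2.resize(c,None,fx=3.6,fy=3.6,interpolation=cv2.INTER_CUBIC),alpha=1.5))
P=cloud(im)
for n,u,v,z in [('pul',208,229,.042),('bat',223,256,.05),('tape',178,260,.058),('drive',313,149,.04),('shaft',314,145,.078),('k1',299,235,.03),('k2',333,232,.03),('kst',315,234,.024),('red',258,233,.04),('blk',247,184,.04)]:
    print(n,onplane(im,[[u,v]],z).round(3),P[v,u].round(3))
E
```

```text
pul [[0.469 0.36  0.042]] [ 0.473  0.367 -0.001]
bat [[0.413 0.326 0.05 ]] [0.413 0.326 0.054]
tape [[0.403 0.418 0.058]] [0.403 0.418 0.058]
drive [[0.644 0.14  0.04 ]] [0.635 0.142 0.076]
shaft [[0.643 0.14  0.078]] [0.643 0.14  0.076]
k1 [[0.459 0.169 0.03 ]] [0.458 0.169 0.048]
k2 [[0.467 0.097 0.03 ]] [0.466 0.098 0.038]
kst [[0.462 0.135 0.024]] [0.462 0.135 0.027]
red [[0.462 0.255 0.04 ]] [ 0.465  0.257 -0.001]
blk [[0.566 0.28  0.04 ]] [0.573 0.283 0.001]
```

View pics/crop0.png

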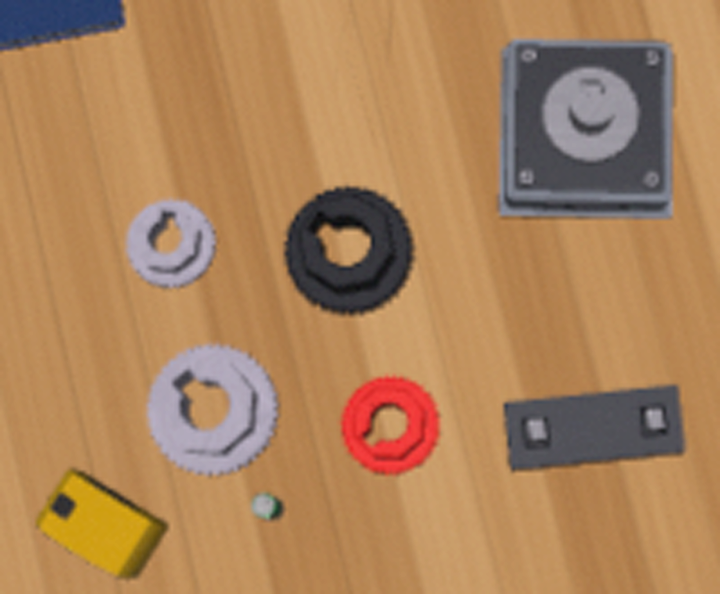

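The crop shows the keyway pointing up-left, the shaft slot pointing roughly image-up (+x), and the left key as the long one (depth reads 48 mm against 38 mm). I'll move in now.

```bash
python3 -m handwheel '[29.3,-20.3,-5.4,0,0,29.3,-20.3,-5.4,0,0,29.3,-20.3,-5.4,0,0,29.3,-20.3,-5.4,0,0,29.3,-20.3,-5.4,0,0,29.3,-20.3,-5.4,0,0,29.3,-20.3,-5.4,0,0]'; python3 -m handwheel '[29.3,-20.3,-5.4,0,0,29.3,-20.3,-5.4,0,0,29.3,-20.3,-5.4,0,0,29.3,-20.3,-5.4,0,0,29.3,-20.3,-5.4,0,0,29.3,-20.3,-5.4,0,0,29.3,-20.3,-5.4,0,0,0,0,0,-0.1,0]'
cat >> h.py <<'E'
def to(x,y,z,yaw=None):
    s=readout.state(); p=s['position']; w=s['orientation'][2]; d=np.array([x,y,z])-p
    print('yaw',round(w,3),'delta tool mm',(1000*np.array([np.cos(w)*d[0]+np.sin(w)*d[1],np.sin(w)*d[0]-np.cos(w)*d[1],-d[2]])).round(1),'roll(tool z)',None if yaw is None else round(-(yaw-w),3),'t',round(s['time'],2))
def camoff():
    im=grab('wrist'); s=readout.state(); C,d=ray(im,[[280,210]]); w=s['orientation'][2]; v=C-s['position']
    print('cam off tool xy-world z',np.cos(w)*v[0]+np.sin(w)*v[1],np.sin(w)*v[0]-np.cos(w)*v[1],v[2],d)
E
python3 -c "
from h import *
camoff(); print(readout.state()['position'],readout.state()['orientation']); to(.46,.15,.25,.11)"
```

```text
time: 0.68
position: [0.3383, -0.4876, 0.2137]
orientation: [-3.141, 0.0, 0.252]
force: [1.3, -0.8, -0.0]
width: 0.0913
finger_force: 0.0
time: 1.35
position: [0.5039, -0.297, 0.2524]
orientation: [3.141, -0.001, 0.351]
force: [-0.8, 0.4, 0.2]
width: 0.0915
finger_force: 0.0
cam off tool xy-world z 0.07492331784762597 0.00028863577698292134 0.20946239901992636 [[-0.23241444 -0.10777689 -0.96685269]]
[ 0.50247499 -0.29843248  0.25176365] [ 3.14132774e+00 -4.55756750e-04  3.65350028e-01]
yaw 0.365 delta tool mm [ 120.5 -434.     1.8] roll(tool z) 0.255 t 1.4
```

```bash
python3 -m handwheel '[10,-36,4,0,0,10,-36,4,0,0,10,-36,4,0,0,10,-36,4,0,0,10,-36,4,0,0,10,-36,4,0,0]' >/dev/null; python3 -m handwheel '[10,-36,4,0,0,10,-36,4,0,0,10,-36,4,0,0,10,-36,4,0,0,10,-36,4,0,0,10,-36,4,0,0,0,0,0,0.12,0,0,0,0,0.12,0]'; python3 -m handwheel '[0,0,0,0,0]' >/dev/null
python3 - <<'E'
from h import *
im=grab('wrist'); cv2.imwrite('pics/w1.png',im['color']); np.savez('w1.npz',**im); print(readout.state()['position'],readout.state()['orientation'],im['camera_matrix'][0,0])
E
```

```text
time: 2.57
position: [0.4639, 0.1476, 0.2029]
orientation: [3.141, 0.001, 0.108]
force: [0.0, 0.2, 0.3]
width: 0.0913
finger_force: 0.0
[0.46439937 0.14609233 0.20312784] [3.14143908e+00 6.04166931e-04 1.12606632e-01] 327.49381709746757
```

View pics/w1.png

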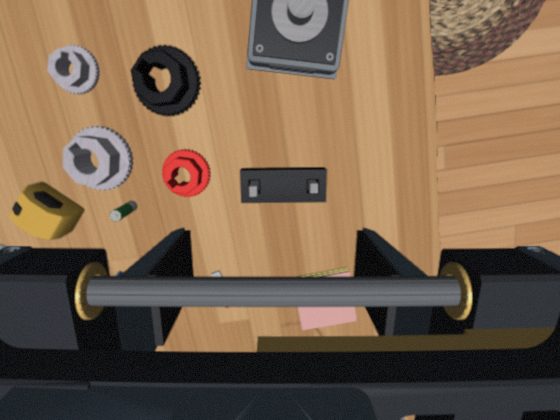

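The wrist view shows the stand at (284,186) with the long key at about (253,188) and the short one at (314,186). The pulley is at (95,160) and the drive at the top edge. I'll measure the keys from here by colour and plane.

```bash
python3 - <<'E'
from h import *
for n,box in [('w1',(155,215,230,340)),('top0',(215,250,283,347))]:
    im=dict(np.load(n+'.npz')); P=cloud(im); r0,r1,c0,c1=box
    g=im['color'][r0:r1,c0:c1].max(2).astype(int); P=P[r0:r1,c0:c1]; S=im['color'][r0:r1,c0:c1]; sat=S.max(2).astype(int)-S.min(2)
    dark=((sat<45)&(P[...,2]>.012)).astype(np.uint8)
    cn=max(cv2.findContours(dark,0,2)[0],key=cv2.contourArea); r=cv2.minAreaRect(cn)
    W=onplane(im,cv2.boxPoints(r)+[c0,r0],.024); print(n,'stand',r,W[:,:2].round(4).tolist(),W.mean(0).round(4))
    fill=np.zeros_like(dark); cv2.drawContours(fill,[cn],-1,1,-1)
    lo,hi=np.percentile(g[fill>0],[20,99]); k=((g>(lo+hi)/2)&(fill>0)).astype(np.uint8); print(lo,hi)
    N,L,st,ce=cv2.connectedComponentsWithStats(k)
    for i in range(1,N):
        if st[i,4]>8:
            m=L==i; print('key',st[i],ce[i]+[c0,r0],'zmax',np.percentile(P[m][:,2],[50,90]).round(4))
            for z in(.052,.038): print(z,onplane(im,[ce[i]+[c0,r0]],z).round(4))
im=dict(np.load('w1.npz')); cv2.imwrite('pics/w1c.png',cv2.convertScaleAbs(cv2.resize(im['color'][150:222,225:345],None,fx=6,fy=6,interpolation=cv2.INTER_NEAREST),alpha=2))
E
```

```text
w1 stand ((53.12206268310547, 30.29967498779297), (33.83457565307617, 86.22596740722656), 89.157470703125) [[0.4805, 0.1881], [0.4928, 0.0865], [0.452, 0.0799], [0.4394, 0.1842]] [0.4662 0.1347 0.024 ]
58.0 157.0
key [80 28  8 10 77] [313.53246753 187.67532468] zmax [0.0378 0.0388]
0.052 [[0.4725 0.102  0.052 ]]
0.038 [[0.4699 0.1    0.038 ]]
key [19 31  8 11 85] [252.54117647 190.94117647] zmax [0.0516 0.0526]
0.052 [[0.4616 0.1694 0.052 ]]
0.038 [[0.4586 0.17   0.038 ]]
key [53 47 13  1 13] [289. 202.] zmax [0.0238 0.0241]
0.052 [[0.4532 0.1273 0.052 ]]
0.038 [[0.45   0.1263 0.038 ]]
top0 stand ((31.91096305847168, 18.404109954833984), (19.000289916992188, 48.94013977050781), 83.9909896850586) [[0.4778, 0.1889], [0.4899, 0.0851], [0.4495, 0.081], [0.4376, 0.1843]] [0.4637 0.1348 0.024 ]
57.0 107.0
key [47 14  4  5 19] [331.57894737 230.89473684] zmax [0.0371 0.0396]
0.052 [[0.467  0.1019 0.052 ]]
0.038 [[0.4682 0.1006 0.038 ]]
key [14 17  4  5 19] [298.57894737 233.89473684] zmax [0.0522 0.0555]
0.052 [[0.4601 0.1704 0.052 ]]
0.038 [[0.4612 0.17   0.038 ]]
```

View pics/w1c.png

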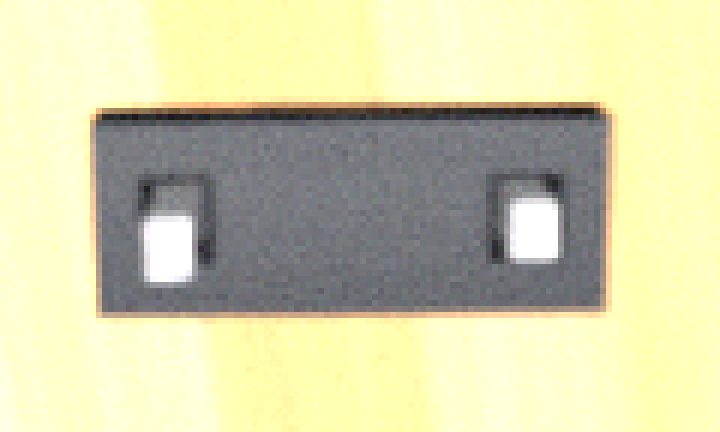

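The zoom shows the long key as the left white rectangle, centred at full-image (252.5,191), with the short key on the right. The long key's top is at about (0.461,0.170) with yaw about 0.12. I'll approach it with the fingers partly closed so they clear the short key.

```bash
python3 -c "
from h import *
to(.461,.170,.041,.122)"; python3 -m handwheel '[0,-8,20,0,0.6,0,-8,20,0,0.6,0,-8,20,0,0.6,0,0,0,0,0.6,0,0,0,0,0.6]' 25; python3 -c "
from h import *
to(.461,.170,.041,.122)"
```

```text
yaw 0.113 delta tool mm [ -0.7 -24.1 162.1] roll(tool z) -0.009 t 2.7
time: 3.12
position: [0.4615, 0.1695, 0.143]
orientation: [3.141, 0.002, 0.114]
force: [1.0, 0.1, 0.8]
width: 0.0603
finger_force: 0.0
yaw 0.114 delta tool mm [ -0.4  -0.5 102. ] roll(tool z) -0.008 t 3.12
```

```bash
python3 -m handwheel '[-0.4,-0.5,25,-0.008,0.6,0,0,25,0,0.6,0,0,22,0,0.6,0,0,20,0,0.6,0,0,10,0,0.6,0,0,0,0,0.6]' 25; python3 - <<'E'
from h import *
to(.461,.170,.041,.122)
im=grab('side'); c=cv2.resize(im['color'][150:320,170:410],None,fx=3.2,fy=3.2); cv2.imwrite('pics/s2.png',c)
E
```

```text
time: 3.62
position: [0.4612, 0.17, 0.0408]
orientation: [3.141, 0.002, 0.12]
force: [0.2, 0.2, -0.6]
width: 0.0365
finger_force: 0.0
yaw 0.12 delta tool mm [-0.2 -0.1 -0.2] roll(tool z) -0.002 t 3.62
```

View pics/s2.png

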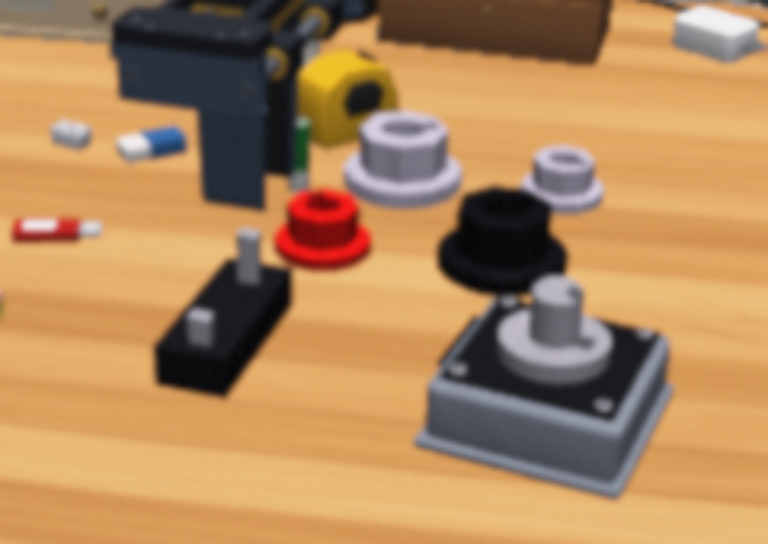

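The side picture shows the finger tips, at about crop (235,205), apparently above and behind the long key at (248,235). I'll check that by projecting the TCP.

```bash
python3 - <<'E'
from h import *
im=grab('side'); p=readout.state()['position']
def pr(q): 
    uv=cv2.projectPoints(np.array([q],float),im['rvec'],im['tvec'],im['camera_matrix'],im['dist_coeffs'])[0].ravel(); return uv.round(1),((uv-[170,150])*3.2).round(0)
print(p,'tcp',pr(p)); print('keytop',pr([.461,.170,.052]),'foot',pr([.461,.17,.024]),'short',pr([.469,.101,.038]),'shaft',pr([.643,.14,.078]))
for z in (.041,.06,.08,.1): print(z,onplane(im,[[253,214],[236,213]],z).round(3).tolist())
P=cloud(im); print(P[205:213,240].round(3)[::3],P[205:213,250].round(3)[::3], P[225,247].round(3),P[223,248].round(3))
E
```

```text
[0.46232146 0.17058601 0.04253475] tcp (array([247.9, 226.9]), array([249., 246.]))
keytop (array([247.1, 222.1]), array([247., 231.])) foot (array([247.2, 236. ]), array([247., 275.])) short (array([232.2, 247.6]), array([199., 312.])) shaft (array([341. , 238.6]), array([547., 284.]))
0.041 [[0.446, 0.223, 0.041], [0.415, 0.213, 0.041]]
0.06 [[0.463, 0.189, 0.06], [0.434, 0.179, 0.06]]
0.08 [[0.482, 0.153, 0.08], [0.454, 0.144, 0.08]]
0.1 [[0.5, 0.117, 0.1], [0.474, 0.108, 0.1]]
[[0.463 0.141 0.098]
 [0.463 0.142 0.092]
 [0.463 0.141 0.087]] [[0.482 0.142 0.102]
 [0.481 0.143 0.095]
 [0.48  0.144 0.089]] [0.463 0.166 0.049] [0.465 0.166 0.053]
```

```bash
python3 - <<'E'
from h import *
im=grab('side'); P=cloud(im)
m=im['color'].max(2)<110
R=P[150:225,195:275]; c=(np.hypot(R[...,0]-.463,R[...,1]-.17)<.13)&(R[...,2]>.0)
for u in (215,232,240,248,254,262,266,270): print(u,[(v,*(P[v,u]*1000).round(0).astype(int)) for v in range(160,232,6)])
w=grab('wrist'); cv2.imwrite('pics/w2.png',w['color'])
E
```

```text
215 [(160, np.int64(456), np.int64(79), np.int64(198)), (166, np.int64(453), np.int64(82), np.int64(187)), (172, np.int64(450), np.int64(86), np.int64(175)), (178, np.int64(449), np.int64(87), np.int64(164)), (184, np.int64(256), np.int64(398), np.int64(1)), (190, np.int64(273), np.int64(370), np.int64(-1)), (196, np.int64(304), np.int64(318), np.int64(12)), (202, np.int64(829), np.int64(-525), np.int64(457)), (208, np.int64(321), np.int64(289), np.int64(-1)), (214, np.int64(340), np.int64(259), np.int64(2)), (220, np.int64(353), np.int64(236), np.int64(2)), (226, np.int64(365), np.int64(216), np.int64(0))]
232 [(160, np.int64(484), np.int64(81), np.int64(202)), (166, np.int64(482), np.int64(84), np.int64(191)), (172, np.int64(479), np.int64(89), np.int64(179)), (178, np.int64(477), np.int64(92), np.int64(168)), (184, np.int64(451), np.int64(137), np.int64(136)), (190, np.int64(450), np.int64(138), np.int64(124)), (196, np.int64(449), np.int64(140), np.int64(112)), (202, np.int64(341), np.int64(329), np.int64(0)), (208, np.int64(354), np.int64(304), np.int64(0)), (214, np.int64(368),
[... 3142 characters left out ...]
467), np.int64(236), np.int64(27)), (226, np.int64(467), np.int64(236), np.int64(14))]
270 [(160, np.int64(492), np.int64(196), np.int64(166)), (166, np.int64(320), np.int64(566), np.int64(0)), (172, np.int64(393), np.int64(410), np.int64(51)), (178, np.int64(401), np.int64(394), np.int64(44)), (184, np.int64(404), np.int64(387), np.int64(33)), (190, np.int64(405), np.int64(386), np.int64(19)), (196, np.int64(403), np.int64(391), np.int64(2)), (202, np.int64(414), np.int64(367), np.int64(0)), (208, np.int64(428), np.int64(338), np.int64(1)), (214, np.int64(459), np.int64(271), np.int64(23)), (220, np.int64(476), np.int64(235), np.int64(30)), (226, np.int64(475), np.int64(237), np.int64(16))]
```

View pics/w2.png

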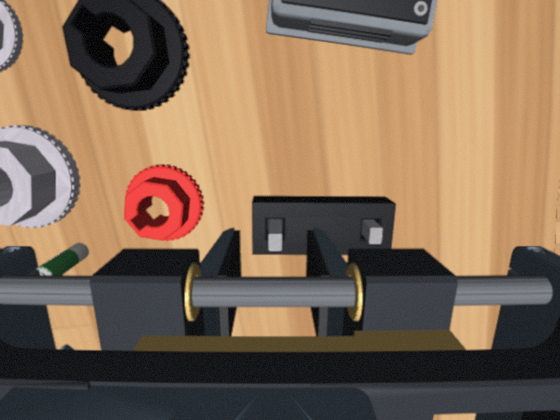

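The wrist view shows the finger gap centred on the long key (275,243), but the finger tips (depth about 0.08) are clearly above it. The visible tips sit about 40 mm higher than the reported z. A light closing test here will settle which is right.

```bash
python3 -m handwheel '[0,0,0,0,0.95,0,0,0,0,0.95,0,0,0,0,0.95,0,0,0,0,0.95,0,0,0,0,0.95,0,0,0,0,0.95]' 5; python3 -m handwheel '[0,0,0,0,0.6,0,0,0,0,0.6,0,0,0,0,0.6,0,0,0,0,0.6,0,0,0,0,0.6]' 25;
```

```text
time: 4.32
position: [0.4615, 0.1707, 0.0415]
orientation: [-3.142, 0.0, 0.12]
force: [-0.4, -0.0, -0.4]
width: 0.0049
finger_force: 0.0
time: 4.73
position: [0.4615, 0.1707, 0.0414]
orientation: [3.142, 0.0, 0.12]
force: [-0.3, -0.6, 0.3]
width: 0.0352
finger_force: 0.0
```

The fingers closed to 4.9 mm with nothing between them, so the reported TCP z is about 40 mm below the true tips. I'll correct for that, lower in steps, and measure the tip against the key in the side view.

```bash
python3 -m handwheel '[0,0,15,0,0.6,0,0,12,0,0.6,0,0,0,0,0.6,0,0,0,0,0.6]' 25; cat >> h.py <<'E'
def tipz():
    im=grab('side'); P=cloud(im); s=readout.state(); p=s['position']; w=s['orientation'][2]
    d=P-p; a=np.cos(w)*d[...,0]+np.sin(w)*d[...,1]; b=np.sin(w)*d[...,0]-np.cos(w)*d[...,1]
    m=(abs(a)<.012)&(b>s['width']/2)&(b<s['width']/2+.022)&(d[...,2]<.12)&(P[...,2]>.028)&(im['color'].max(2)<110)
    print('TCP z',p[2].round(4),'finger lowest z',np.sort(P[m][:,2])[:12].round(4),m.sum(), 'y range',np.percentile(b[m],[2,50]).round(4)); return im,P
E
python3 -c "
from h import *
tipz()"
```

```text
time: 5.07
position: [0.4608, 0.1705, 0.0138]
orientation: [3.141, 0.002, 0.12]
force: [0.9, -0.5, 0.1]
width: 0.0364
finger_force: 0.0
TCP z 0.0143 finger lowest z [0.0528 0.053  0.0536 0.0551 0.0552 0.0552 0.0555 0.0558 0.0558 0.0559
 0.0562 0.0564] 332 y range [0.0253 0.0298]
```

```bash
python3 -m handwheel '[0,0,6,0,0.6,0,0,6,0,0.6,0,0,0,0,0.6,0,0,0,0,0.95,0,0,0,0,0.95,0,0,0,0,0.95,0,0,0,0,0.95,0,0,0,0,0.95]' 25; python3 -c "
from h import *
tipz()"
```

```text
time: 5.78
position: [0.4616, 0.1707, 0.0026]
orientation: [-3.142, -0.0, 0.12]
force: [0.4, -0.1, 0.8]
width: 0.0086
finger_force: 25.0
TCP z 0.0026 finger lowest z [0.0292 0.0296 0.0301 0.032  0.0324 0.0333 0.0342 0.0343 0.0348 0.0361
 0.0364 0.0366] 285 y range [0.0051 0.0151]
```

```bash
python3 -m handwheel '[0,0,-20,0,0.95,0,0,-27,0,0.95,0,0,-27,0,0.95,0,0,-27,0,0.95,24,10,0,0,0.95,24,10,0,0,0.95,24,10,0,0,0.95,24,10,0,0,0.95]' 25; python3 -m handwheel '[0,0,0,0,0.95]'; python3 - <<'E'
from h import *
im=grab('wrist'); cv2.imwrite('pics/w3.png',im['color']); np.savez('w3.npz',**im); np.savez('s3.npz',**grab('side')); s=readout.state(); print(s['position'],s['orientation'],s['width'])
E
```

```text
time: 6.5
position: [0.5628, 0.1421, 0.1038]
orientation: [-3.142, -0.001, 0.12]
force: [0.8, -0.6, -0.7]
width: 0.0085
finger_force: 24.9
time: 6.58
position: [0.5656, 0.1416, 0.104]
orientation: [-3.142, -0.003, 0.119]
force: [-0.7, -0.9, 0.0]
width: 0.0087
finger_force: 24.9
[0.56180189 0.14213741 0.10315804] [-3.14158722e+00  4.34865090e-04  1.18967907e-01] 0.008306767043723974
```

View pics/w3.png

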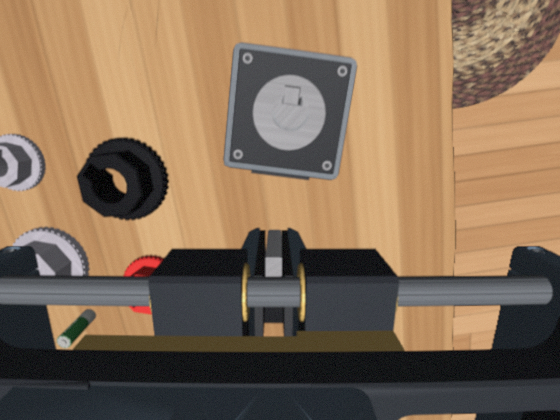

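The wrist view shows the key held at (275,250) between the fingers. The drive's collar disc is at (290,112), with the slot and pocket up-image at about (291,95). I'll fit these numerically.

```bash
cat >> h.py <<'E'
def shaft(im,uv=(290,112),g=None):
    P=cloud(im); g=cv2.cvtColor(im['color'],6); u,v=map(int,uv); R=42
    sub=g[v-R:v+R,u-R:u+R]; m=((sub>115)).astype(np.uint8)
    m=cv2.morphologyEx(m,cv2.MORPH_OPEN,np.ones((3,3),np.uint8))
    c=max(cv2.findContours(m,0,1)[0],key=cv2.contourArea); h=cv2.convexHull(c).reshape(-1,2)+[u-R,v-R]
    W=onplane(im,h,.05)[:,:2]; cc,r=cv2.minEnclosingCircle((W*1000).astype(np.float32))
    A=np.c_[2*W,np.ones(len(W))]; s=np.linalg.lstsq(A,(W**2).sum(1),rcond=None)[0]
    print('collar ctr fit',s[:2].round(4),'r',np.sqrt(s[2]+s[:2]@s[:2]).round(4),'minenc',cc,r)
    Q=P[v-R:v+R,u-R:u+R].reshape(-1,3); t=Q[(Q[:,2]>.072)&(Q[:,2]<.085)]
    print('shaft top: n',len(t),'mean',t.mean(0).round(4),'minenc',cv2.minEnclosingCircle((t[:,:2]*1000).astype(np.float32)))
    d=np.hypot(*(Q[:,:2]-s[:2]).T); lo=Q[(Q[:,2]<.04)&(d<.024)]; print('pocket n',len(lo),lo.mean(0).round(4) if len(lo) else '', 'ang',np.arctan2(*(lo.mean(0)[:2]-s[:2])[::-1]) if len(lo) else '')
E
python3 - <<'E'
from h import *
im=dict(np.load('w3.npz')); shaft(im)
P=cloud(im); print((P[70:140:3,270:312:3,2]*1000).astype(int))
print(cv2.cvtColor(im['color'],6)[70:140:3,270:312:3])
# housing orientation
z=P[...,2]; m=((z>.033)&(z<.05)).astype(np.uint8); m[215:]=0; m[:, :200]=0; m[:,380:]=0
c=max(cv2.findContours(m,0,1)[0],key=cv2.contourArea); W=onplane(im,c.reshape(-1,2),.04)[:,:2]; r=cv2.minAreaRect((W*1000).astype(np.float32)); print('housing',r)
E
```

```text
collar ctr fit [0.6477 0.1394] r 0.0281 minenc (647.6937255859375, 139.35345458984375) 28.172578811645508
shaft top: n 937 mean [0.6467 0.1392 0.0774] minenc ((648.4197998046875, 138.99497985839844), 13.005434036254883)
pocket n 0  ang 
[[ 39  41  38  39  38  40  40  40  40  39  38  38  39  39]
 [ 40  40  39  40  39  39  39  39  39  40  39  40  39  39]
 [ 41  39  39  50  49  48  49  50  48  50  48  40  39  39]
 [ 39  50  49  50  49  51  49  49  50  49  49  50  49  39]
 [ 49  49  51  49  50  49  48  49  49  50  51  50  48  50]
 [ 50  50  49  49  49  45  47  50  48  49  50  50  49  49]
 [ 50  50  49  50  50  43  41  41  41  43  42  48  49  50]
 [ 50  49  49  50  48  42  42  42  41  41 313  48  49  50]
 [ 48  50  50  49  49  42  42  43  41  41  50  48  50  48]
 [ 49  49  48  76  79  41  41  42  41  42  49  76  50  49]
 [ 50  50  76  77  76  41  41  42  41  40  62  77  49  51]
 [ 49  50  76  76  77  76  78  77  75  40  66  77  77  48]
 [ 50  74  78  78  77  78  76  77  77  78  78 313  76  50]
 [ 49  75  76  77  77  79  77  79  78  78  77  77  76  75]
 [ 49  76  77  77  78  78  78  77  78
[... 1376 characters left out ...]
68]
 [168 172 169 172 165 169 168 170 172 168 166 168 172 170]
 [170 169 174 170 170 168 172 171 170 165 171 170 167 167]
 [171 163 166 168 168 172 174 168 165 167 173 170 163 161]
 [171 165 163 165 168 173 170 168 165 170 167 164 164 169]
 [176 175 160 165 172 170 166 166 172 172 166 162 168 164]
 [173 174 174 162 162 159 163 167 165 161 161 172 168 167]
 [169 168 168 167 168 161 161 159 164 167 174 175 178 175]
 [174 172 174 174 172 166 166 167 168 167 166 167 167 166]
 [174 175 177 174 175 176 174 173 171 168 170 171 168 167]
 [172 175 174 174 173 173 175 175 175 175 175 176 174 173]]
housing ((646.6260986328125, 139.4243927001953), (97.08106994628906, 99.3257827758789), 89.7471923828125)
```

```bash
python3 - <<'E'
from h import *
im=dict(np.load('w3.npz')); P=cloud(im); c=np.array([.6479,.1392])
Q=P[60:150,245:335]; d=np.hypot(Q[...,0]-c[0],Q[...,1]-c[1])
m=((Q[...,2]<.046)&(d<.0235)&(Q[...,2]>.03)).astype(np.uint8)
k=max(cv2.findContours(m,0,1)[0],key=cv2.contourArea); W=Q[m>0][:,:2]
r=cv2.minAreaRect((W*1000).astype(np.float32)); print('floor rect',r,'mean',W.mean(0).round(4))
a=np.arctan2(*(W.mean(0)-c)[::-1]); print('slot angle from axis',a)
cx=im['rvec']; C,_=ray(im,[[0,0]]); print('cam',C.round(3))
# held key: points between the fingers below tips
s=readout.state(); p=s['position']; w=s['orientation'][2]
def tool(P): d=P-p; return np.stack([np.cos(w)*d[...,0]+np.sin(w)*d[...,1],np.sin(w)*d[...,0]-np.cos(w)*d[...,1],d[...,2]],-1)
for nm,I in (('wrist',im),('side',dict(np.load('s3.npz')))):
    T=tool(cloud(I)); g=I['color'].max(2); k=(abs(T[...,0])<.03)&(abs(T[...,1])<.012)&(T[...,2]>-.02)&(T[...,2]<.034)
    q=T[k]; print(nm,k.sum(),(np.percentile(q,[1,5,25,50,75,95,99],axis=0)*1000).round(1).tolist() if k.sum() else '')
E
```

```text
floor rect ((662.2994384765625, 138.701904296875), (12.081145286560059, 11.951766014099121), 0.14237534999847412) mean [0.6626 0.1385]
slot angle from axis -0.04763097716560631
cam [0.638 0.15  0.313]
wrist 241 [[8.0, -2.9, 3.9], [8.5, -2.4, 6.1], [8.8, -0.5, 12.9], [9.1, 1.4, 20.6], [9.2, 3.8, 27.7], [9.4, 5.5, 32.6], [9.6, 6.0, 33.6]]
side 153 [[-4.9, -2.3, 2.3], [-4.2, -0.0, 3.9], [-1.4, 4.6, 11.0], [2.0, 5.5, 18.2], [5.6, 6.5, 25.5], [7.0, 7.3, 31.9], [7.4, 8.3, 32.9]]
```

```bash
cat >> h.py <<'E'
def key(ext=.034,ymax=.014):
    s=readout.state()
    out={}
    for nm in('wrist','side'):
        I=grab(nm); s=readout.state(); p=s['position']; w=s['orientation'][2]; W=cloud(I); d=W-p
        T=np.stack([np.cos(w)*d[...,0]+np.sin(w)*d[...,1],np.sin(w)*d[...,0]-np.cos(w)*d[...,1],d[...,2]],-1)
        k=(abs(T[...,0])<.03)&(abs(T[...,1])<ymax)&(T[...,2]>.004)&(T[...,2]<ext)
        q=T[k]*1000; wd=W[k]*1000
        fx=np.polyfit(q[:,2],q[:,0],1)
        print(nm,k.sum(),'tool pct1/50/99',np.percentile(q,[1,50,99],axis=0).round(1).tolist(),'world pct',np.percentile(wd,[2,50,98],axis=0).round(1).tolist(),'slope x/z',fx[0].round(3)); out[nm]=(I,W)
    print('TCP',p.round(4),'yaw',w.round(3),'t',s['time']); return out
E
python3 -m handwheel '[0,0,0,0.07,0.95,0,0,0,0.07,0.95,24,0,0,0,0.95,24,0,0,0,0.95,24,0,5,0,0.95,23,0,5,0,0.95,0,0,0,0,0.95,0,0,0,0,0.95]' 25; python3 - <<'E'
from h import *
o=key()
for nm in o:
    I,W=o[nm]; q=W[(W[...,2]>.073)&(W[...,2]<.081)&(np.hypot(W[...,0]-.6479,W[...,1]-.1392)<.02)]*1000
    c=W[(W[...,2]>.047)&(W[...,2]<.053)&(np.hypot(W[...,0]-.6479,W[...,1]-.1392)<.04)]*1000
    print(nm,'shaft top',len(q),cv2.minEnclosingCircle(q[:,:2].astype(np.float32)) if len(q)>4 else '','collar',cv2.minEnclosingCircle(c[:,:2].astype(np.float32)))
I=o['wrist'][0]; np.savez('w4.npz',**I); J=o['side'][0]; np.savez('s4.npz',**J)
a=cv2.resize(I['color'][150:290,210:350],(560,560),interpolation=cv2.INTER_CUBIC)[:,80:480]; b=cv2.resize(J['color'][180:280,305:375],(400,560),interpolation=cv2.INTER_CUBIC)
cv2.imwrite('pics/c4.png',np.hstack([a,b]))
E
```

```text
time: 7.35
position: [0.6558, 0.1407, 0.0928]
orientation: [3.141, 0.001, -0.02]
force: [0.2, 1.1, -0.4]
width: 0.0086
finger_force: 24.9
wrist 242 tool pct1/50/99 [[4.9, -3.9, 4.5], [5.9, 0.4, 20.6], [6.5, 4.9, 33.5]] world pct [[660.3, 135.8, 97.8], [661.2, 140.2, 113.5], [661.7, 144.4, 126.3]] slope x/z 0.001
side 155 tool pct1/50/99 [[-6.3, -2.7, 4.1], [0.8, 4.5, 19.4], [5.9, 6.8, 33.8]] world pct [[648.9, 134.2, 97.8], [655.8, 136.2, 112.6], [660.9, 142.5, 126.8]] slope x/z 0.018
TCP [0.6551 0.1407 0.0932] yaw -0.02 t 7.45
wrist shaft top 99 ((651.2202758789062, 139.29568481445312), 11.666637420654297) collar ((648.3495483398438, 139.04759216308594), 28.036678314208984)
side shaft top 139 ((648.7810668945312, 137.82321166992188), 13.26613712310791) collar ((648.6495971679688, 138.46014404296875), 29.326547622680664)
```

View pics/c4.png

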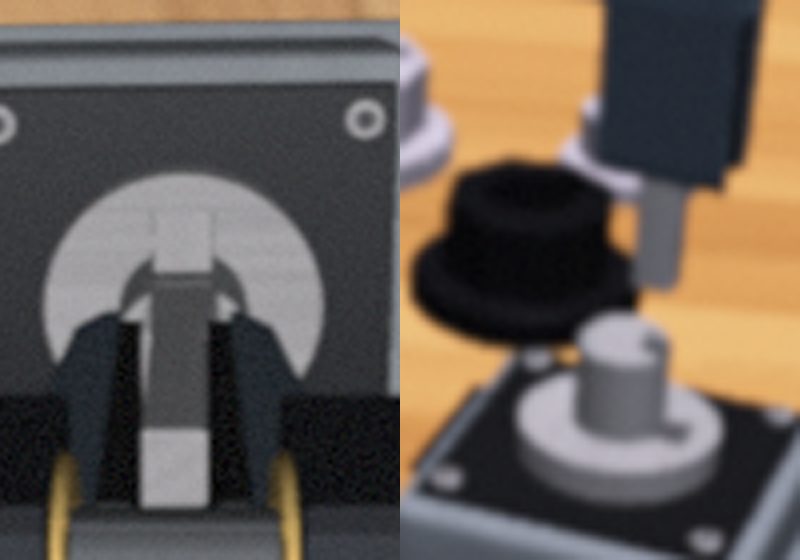

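The left crop shows the held key (bottom at x≈152–215) aligned with the slot (155–213), about 6 mm short in x. The side crop agrees, showing the key upright above the shaft.

```bash
python3 -m handwheel '[3,0.4,0,0,0.95,3,0.4,0,0,0.95,0,0,4,0,0.95,0,0,4,0,0.95,0,0,0,0,0.95,0,0,0,0,0.95]' 25; python3 - <<'E'
from h import *
o=key()
for nm in o:
    I,W=o[nm]
    c=W[(W[...,2]>.047)&(W[...,2]<.053)&(np.hypot(W[...,0]-.6479,W[...,1]-.1392)<.04)]*1000
    print(nm,'collar',cv2.minEnclosingCircle(c[:,:2].astype(np.float32)))
E
```

```text
time: 7.95
position: [0.6621, 0.1396, 0.085]
orientation: [3.141, 0.001, -0.02]
force: [1.0, 0.6, -1.0]
width: 0.0087
finger_force: 24.9
wrist 237 tool pct1/50/99 [[4.3, -3.9, 4.7], [5.2, 0.4, 20.7], [5.6, 4.9, 33.6]] world pct [[666.7, 134.7, 90.2], [667.5, 139.1, 105.8], [667.9, 143.3, 118.7]] slope x/z 0.002
side 153 tool pct1/50/99 [[-6.4, -1.8, 4.1], [0.6, 4.5, 19.0], [5.8, 6.9, 33.8]] world pct [[656.2, 132.8, 89.5], [662.9, 135.2, 104.4], [668.2, 140.8, 119.0]] slope x/z -0.011
TCP [0.6625 0.1396 0.0854] yaw -0.02 t 8.05
wrist collar ((648.50146484375, 138.96372985839844), 28.01776695251465)
side collar ((649.3578491210938, 138.22532653808594), 29.599027633666992)
```

```bash
python3 -m handwheel '[0,0.4,4,0,0.95,0,0,6,0,0.95,0,0,6,0,0.95,0,0,0,0,0.95]' 25; python3 -c "
from h import *
s=readout.state();print(s['force'],s['ft_torque'],s['position'])"
```

```text
time: 8.38
position: [0.6617, 0.139, 0.0678]
orientation: [3.141, 0.002, -0.02]
force: [-0.4, -0.5, -1.1]
width: 0.0089
finger_force: 24.9
[-0.39146998 -0.52587384 -1.10559684] [0.02501377 0.04021195 0.03903185] [0.66165035 0.13901799 0.0677628 ]
```

```bash
python3 -m handwheel '[0,0,6,0,0.95,0,0,6,0,0.95,0,0,4,0,0.95,0,0,3,0,0.95,0,0,2,0,0.95,0,0,0,0,0.95]' 25; python3 -m handwheel '[0,0,2,0,0.95,0,0,0,0,0.95]' 25
```

```text
time: 8.88
position: [0.6623, 0.1392, 0.0479]
orientation: [3.141, 0.001, -0.02]
force: [-0.1, 0.5, -0.1]
width: 0.0087
finger_force: 24.9
time: 9.05
position: [0.6625, 0.1392, 0.0463]
orientation: [-3.142, 0.0, -0.02]
force: [0.4, -0.5, -0.5]
width: 0.0084
finger_force: 24.9
```

```bash
python3 -m handwheel '[0,0,2,0,0.95,0,0,2,0,0.95,0,0,0,0,0.95]' 25;  python3 -m handwheel '[0,0,1,0,0.95,0,0,0,0,0.95]' 25
```

```text
time: 9.3
position: [0.6624, 0.1392, 0.0421]
orientation: [3.142, 0.0, -0.02]
force: [0.5, -0.1, 0.5]
width: 0.0089
finger_force: 24.9
time: 9.47
position: [0.6625, 0.1392, 0.0413]
orientation: [3.142, 0.0, -0.02]
force: [-0.7, -0.2, -0.3]
width: 0.0081
finger_force: 24.9
```

```bash
python3 -m handwheel '[0,0,0,0,0.7,0,0,0,0,0.7,0,0,0,0,0.7,0,0,0,0,0.7,0,0,-10,0,0.7,0,0,-30,0,0.7,-20,0,-30,0,0.5,-30,0,-20,0,0.3]' 25; python3 -m handwheel '[0,0,0,0,0.3,0,0,0,0,0.3]'; python3 - <<'E'
from h import *
for nm in ('wrist','side'):
    I=grab(nm); np.savez(nm[0]+'5.npz',**I); W=cloud(I); m=(W[...,2]>.082)&(W[...,2]<.1)&(abs(W[...,0]-.661)<.012)&(abs(W[...,1]-.139)<.012)
    q=W[m]*1000; print(nm,m.sum(),np.percentile(q,[2,50,98],axis=0).round(1).tolist())
    t=q[q[:,2]>np.percentile(q[:,2],98)-4]; print(cv2.minAreaRect(t[:,:2].astype(np.float32)), t.mean(0))
    c=W[(W[...,2]>.047)&(W[...,2]<.053)&(np.hypot(W[...,0]-.6479,W[...,1]-.1392)<.04)]*1000
    print(nm,'collar',cv2.minEnclosingCircle(c[:,:2].astype(np.float32)))
print(readout.state()['position'])
E
```

```text
time: 10.13
position: [0.6147, 0.1404, 0.1347]
orientation: [-3.141, -0.004, -0.021]
force: [0.3, -0.1, 0.2]
width: 0.0383
finger_force: 0.0
time: 10.3
position: [0.6127, 0.1404, 0.1336]
orientation: [-3.141, -0.003, -0.02]
force: [-0.2, -0.7, -0.8]
width: 0.0513
finger_force: 0.0
wrist 188 [[656.4, 134.4, 88.0], [662.4, 138.9, 89.7], [667.8, 142.9, 91.2]]
((662.0081176757812, 138.6191864013672), (8.48614501953125, 11.746667861938477), 88.90787506103516) [662.1528434  138.62946401  89.65667305]
wrist collar ((648.2808837890625, 138.97674560546875), 28.059106826782227)
side 65 [[657.0, 132.9, 82.2], [662.9, 135.6, 88.9], [668.5, 142.8, 92.2]]
((662.5543212890625, 137.9984588623047), (9.715984344482422, 12.626564025878906), 86.48346710205078) [662.58272904 136.82575213  90.48463571]
side collar ((647.7093505859375, 138.21983337402344), 29.836685180664062)
[0.61297294 0.14021472 0.13163422]
```

The key is home: its top is at 89.7 mm (expected 90), and it is centred about 13.7 mm from the axis. Next I'll look at the pulley from near.

```bash
python3 -m handwheel '[-12,-16,-12,0,0,-24,-31,-12,0,0,-24,-31,-12,0,0,-24,-31,-8,0,0,-24,-31,-8,0,0,-24,-31,-6,0,0,-24,-31,0,0,0,-12,-16,0,0,0]'; python3 -m handwheel '[0,0,0,0,0,0,0,0,0,0]'; python3 - <<'E'
from h import *
im=grab('wrist'); np.savez('w6.npz',**im); s=readout.state(); print(s['position'],s['orientation'])
W=cloud(im); u,v=cv2.projectPoints(np.array([[.469,.36,.02]]),im['rvec'],im['tvec'],im['camera_matrix'],im['dist_coeffs'])[0].ravel(); print(u,v)
a=im['color']; cv2.imwrite('pics/w6.png',cv2.convertScaleAbs(a,alpha=1.3))
near=np.hypot(W[...,0]-.469,W[...,1]-.36)
for lo,hi in((.036,.047),(.010,.018)):
    m=(W[...,2]>lo)&(W[...,2]<hi)&(near<.055); q=W[m]*1000; print(lo,m.sum(),q.mean(0).round(1),cv2.minEnclosingCircle(q[:,:2].astype(np.float32)))
for nm,c in(('bat',(.413,.326)),('tape',(.403,.418))):
    m=(W[...,2]>.03)&(W[...,2]<.07)&(np.hypot(W[...,0]-c[0],W[...,1]-c[1])<(.02 if nm=='bat' else .05)); q=W[m]*1000
    print(nm,m.sum(), cv2.minAreaRect(q[:,:2].astype(np.float32)) if m.sum()>3 else '',q.max(0) if m.sum() else '')
E
```

```text
time: 11.07
position: [0.4473, 0.3642, 0.1891]
orientation: [3.142, 0.001, -0.019]
force: [0.5, 0.6, 0.2]
width: 0.0912
finger_force: 0.0
time: 11.23
position: [0.4488, 0.3622, 0.1886]
orientation: [3.141, 0.001, -0.018]
force: [0.2, 0.1, -0.2]
width: 0.0907
finger_force: 0.0
[0.44930697 0.36155793 0.18874128] [ 3.14082319e+00  7.25286286e-04 -1.95097043e-02]
274.82423423534806 170.44070199263265
0.036 1396 [474.  362.3  41.7] ((474.2252502441406, 363.2341613769531), 29.07270050048828)
0.01 1391 [480.3 363.3  13.5] ((474.172607421875, 363.3083801269531), 39.5594367980957)
bat 178 ((415.9900207519531, 326.5621337890625), (14.092816352844238, 13.891263008117676), 44.42096710205078) [422.92866148 333.62466309  51.41128648]
tape 2095 ((404.9518127441406, 424.89093017578125), (65.6054916381836, 39.77018737792969), 59.642189025878906) [436.11460496 461.06582884  59.37266853]
```

View pics/w6.png

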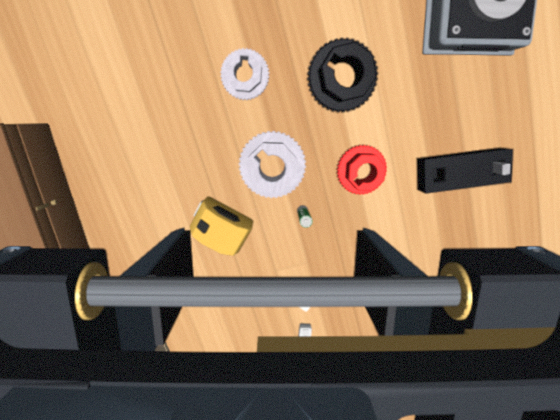

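The view shows the pulley at (272,165) with its keyway up-left (258,155), the tape measure at (220,225) and the battery at (305,216). I'll compute the keyway angle and the finger clearances.

```bash
python3 - <<'E'
from h import *
im=dict(np.load('w6.npz')); W=cloud(im); c=np.array([.4742,.3633]); z=W[...,2]
top=(z>.036)&(z<.048)&(np.hypot(W[...,0]-c[0],W[...,1]-c[1])<.035)
# sample plane z=.042 in polar coords and look up mask
ang=np.radians(np.arange(0,360,5))
def look(r,a):
    q=np.array([[c[0]+r*np.cos(t),c[1]+r*np.sin(t),.042] for t in a]); uv=cv2.projectPoints(q,im['rvec'],im['tvec'],im['camera_matrix'],im['dist_coeffs'])[0].reshape(-1,2).round().astype(int)
    return top[uv[:,1],uv[:,0]]
a=np.radians(np.arange(0,360,1))
for r in(.0165,.018,.0195,.021): 
    h=a[~look(r,a)]; print(r,len(h),np.degrees(h.min()) if len(h) else '',np.degrees(h.max()) if len(h) else '', np.degrees(np.angle(np.exp(1j*h).sum())).round(1))
# octagon orientation from hull of top mask: extent vs direction
m=top.astype(np.uint8); k=max(cv2.findContours(m,0,1)[0],key=cv2.contourArea); q=onplane(im,cv2.convexHull(k).reshape(-1,2),.042)[:,:2]
for t in range(0,45,3):
    w=[np.ptp(q@[np.cos(np.radians(t+45*j)),np.sin(np.radians(t+45*j))])*1000 for j in range(4)]; print(t,np.round(w,1),np.sum(w).round(1))
cen=[(np.max(q@[np.cos(u),np.sin(u)])+np.min(q@[np.cos(u),np.sin(u)]))/2 for u in(0,np.pi/2)]; print('ctr',cen)
for g in range(0,180,15):
    print
r=cv2.boxPoints(((404.95,424.9),(69,40),59.6)); print('tape corners rel',(r-c*1000).round(0).tolist(),'bat rel',[416-474.2,326.6-363.3])
E
```

```text
0.0165 42 20.0 61.0 40.5
0.018 38 22.0 59.00000000000001 40.5
0.0195 39 23.0 184.0 43.7
0.021 33 25.0 57.00000000000001 41.0
0 [54.8 54.2 54.7 54.3] 218.0
3 [55.7 55.1 55.6 55.2] 221.6
6 [56.4 55.9 56.3 56. ] 224.6
9 [57.  56.5 56.9 56.6] 227.0
12 [57.5 56.9 57.4 57. ] 228.8
15 [57.7 57.2 57.6 57.3] 229.9
18 [57.8 57.4 57.8 57.5] 230.5
21 [57.8 57.4 57.7 57.5] 230.4
24 [57.6 57.2 57.5 57.3] 229.6
27 [57.2 56.9 57.2 57. ] 228.3
30 [56.7 56.4 56.7 56.5] 226.3
33 [56.  55.7 56.  55.9] 223.7
36 [55.3 54.9 55.2 55.1] 220.5
39 [54.6 54.  54.2 54.1] 216.9
42 [53.8 53.9 53.9 54.1] 215.7
ctr [np.float64(0.47431842175655886), np.float64(0.36327575985887317)]
tape corners rel [[-104.0, 42.0], [-69.0, 22.0], [-35.0, 81.0], [-69.0, 101.0]] bat rel [-58.19999999999999, -36.69999999999999]
```

```bash
python3 -m handwheel '[0,0,0,0.042,0,25,-1,20,0,0,0,0,30,0,0,0,0,30,0,0,0,0,30,0,0,0,0,30,0,0,0,0,0,0,0,0,0,0,0,0]'; python3 - <<'E'
from h import *
to(.4743,.3633,-.020,-.061)
im=grab('side');P=cloud(im); s=readout.state(); p=s['position']; d=P-p
m=(abs(d[...,0])<.012)&(d[...,1]<-.046)&(d[...,1]>-.064)&(d[...,2]<.11)&(d[...,2]>0)
print(p[2],np.sort(P[m][:,2])[:8])
E
```

```text
time: 11.95
position: [0.474, 0.3596, 0.0484]
orientation: [3.139, 0.003, -0.064]
force: [-0.1, -0.2, 0.2]
width: 0.0913
finger_force: 0.0
yaw -0.064 delta tool mm [ 0.1 -3.7 68.4] roll(tool z) -0.003 t 11.95
0.050049301423045575 [0.08643013 0.08657506 0.08668113 0.0872585  0.08768379 0.08834593
 0.0885775  0.08870105]
```

```bash
python3 -m handwheel '[0,-3.7,16,0,0,0,0,16,0,0,0,0,16,0,0,0,0,10,0,0,0,0,6,0,0,0,0,4,0,0,0,0,0,0,0]'; python3 -c "
from h import *
to(.4743,.3633,-.020,-.061)"
```

```text
time: 12.58
position: [0.4746, 0.3648, -0.0182]
orientation: [-3.141, -0.0, -0.062]
force: [0.4, 0.0, 0.6]
width: 0.0911
finger_force: 0.0
yaw -0.062 delta tool mm [-0.2  1.5  1.8] roll(tool z) -0.001 t 12.58
```

```bash
python3 -m handwheel '[0,0,0,0,0.6,0,0,0,0,0.6,0,0,0,0,0.6,0,0,0,0,0.6,0,0,0,0,0.6,0,0,0,0,0.6]' 30
```

```text
time: 13.08
position: [0.4742, 0.3646, -0.0184]
orientation: [3.141, 0.0, -0.062]
force: [0.3, -1.9, 1.5]
width: 0.0542
finger_force: 1.1
```

```bash
python3 -m handwheel '[0,0,0,0,0.6,0,0,0,0,0.6,0,0,-5,0,0.6,0,0,-10,0,0.6,0,0,0,0,0.6]' 30; python3 -c "
from h import *
s=readout.state(); print(s['force'],s['finger_force'])
im=grab('side'); W=cloud(im); g=im['color']; m=(np.hypot(W[...,0]-.4743,W[...,1]-.364)<.042)&(W[...,2]>.004)&(g.max(2)>110); q=W[m]*1000; print(m.sum(),np.percentile(q,[1,50,99],axis=0).round(1))"
```

```text
time: 13.5
position: [0.4749, 0.3653, -0.0019]
orientation: [-3.14, -0.001, -0.062]
force: [0.2, 0.6, -3.0]
width: 0.0535
finger_force: 30.0
[ 0.17108714  0.57941871 -3.00274672] 29.99999763647793
879 [[439.8 324.2  18.3]
 [490.8 341.6  50.5]
 [514.6 394.9 264.9]]
```

```bash
python3 -m handwheel '[0,0,-20,0,0.6,0,0,-30,0,0.6,0,0,-30,0,0.6,0,0,-12,0,0.6,12,13,0,0,0.6,24,27,0,0,0.6,24,27,0,0,0.6,24,27,0,0,0.6]' 30;python3 -m handwheel '[24,27,0,0,0.6,24,27,0,0,0.6,24,27,0,0,0.6,14,16,0,0,0.6,12,16,0,0,0.6,0,0,0,0.12,0.6,0,0,0,0.12,0.6,0,0,0,0.12,0.6]' 30; python3 -m handwheel '[0,0,0,0.12,0.6,0,0,0,0.12,0.6,0,0,0,0.12,0.6,0,0,0,0.022,0.6,0,0,0,0,0.6,0,0,0,0,0.6]' 30; python3 - <<'E'
from h import *
to(.6483,.1390,.1,-.803); im=grab('wrist'); np.savez('w7.npz',**im); sd=grab('side'); np.savez('s7.npz',**sd); s=readout.state(); p=s['position']
W=cloud(im); top=(W[...,2]>.13)&(W[...,2]<.16)&(np.hypot(W[...,0]-p[0],W[...,1]-p[1])<.04); q=W[top]*1000
print(p,top.sum(),np.percentile(q,[1,50,99],axis=0).round(1).tolist())
fl=(W[...,2]>.1)&(W[...,2]<.13)&(np.hypot(W[...,0]-p[0],W[...,1]-p[1])<.05)&(im['color'].max(2)>110); f=W[fl]*1000; print('flange',fl.sum(),cv2.minEnclosingCircle(f[:,:2].astype(np.float32)),np.median(f[:,2]))
W=cloud(sd); fl=(W[...,2]>.09)&(W[...,2]<.13)&(np.hypot(W[...,0]-p[0],W[...,1]-p[1])<.05)&(sd['color'].max(2)>110); f=W[fl]*1000; print('side flange',fl.sum(),np.percentile(f,[1,50,99],axis=0).round(1).tolist())
E
```

```text
time: 14.22
position: [0.5526, 0.2646, 0.0879]
orientation: [3.142, 0.0, -0.061]
force: [0.3, 0.5, -4.0]
width: 0.0539
finger_force: 30.0
time: 14.88
position: [0.6428, 0.1462, 0.0874]
orientation: [3.141, 0.001, -0.429]
force: [-1.3, 1.0, -3.6]
width: 0.0543
finger_force: 30.0
time: 15.38
position: [0.6428, 0.1468, 0.088]
orientation: [3.141, 0.0, -0.8]
force: [0.4, 0.0, -3.1]
width: 0.0536
finger_force: 30.0
yaw -0.8 delta tool mm [  9.4   1.5 -12. ] roll(tool z) 0.003 t 15.38
[0.64292337 0.1467809  0.08821447] 6299 [[617.9, 110.2, 130.6], [652.6, 134.8, 147.9], [680.0, 172.3, 158.9]]
flange 2862 ((652.5638427734375, 137.9089813232422), 36.539207458496094) 120.0464461742194
side flange 724 [[608.9, 107.6, 90.8], [658.2, 120.9, 120.6], [682.1, 162.1, 129.6]]
```

```bash
cat > hold.py <<'E'
from h import *
def held(im,p,w,ztop):
    W=cloud(im); n=np.hypot(W[...,0]-p[0],W[...,1]-p[1])
    top=((abs(W[...,2]-ztop)<.006)&(n<.036)&(im['color'].max(2)>105)).astype(np.uint8)
    top=cv2.morphologyEx(top,cv2.MORPH_OPEN,np.ones((3,3),np.uint8))
    cs,h=cv2.findContours(top,cv2.RETR_CCOMP,1)
    i=max(range(len(cs)),key=lambda i:cv2.contourArea(cs[i])*(h[0][i][3]<0)); print('top area',top.sum(),'z',np.median(W[top>0][:,2]).round(4))
    for j in range(len(cs)):
        if h[0][j][3]==i and cv2.contourArea(cs[j])>100:
            q=onplane(im,cs[j].reshape(-1,2),ztop)[:,:2]; m=np.median(q,0)
            c=m.copy()
            for _ in range(30):   # circle fit on bore edge, keyway points rejected
                r=np.hypot(*(q-c).T); k=abs(r-.0145)<.002
                if k.sum()<8: k=r<np.percentile(r,70)
                s=np.linalg.lstsq(np.c_[2*q[k],np.ones(k.sum())],(q[k]**2).sum(1),rcond=None)[0]; c=s[:2]
            R=np.sqrt(s[2]+c@c); far=q[np.hypot(*(q-c).T)>.019]; a=np.arctan2(*(far.mean(0)-c)[::-1]) if len(far) else None
            d=c-p[:2]; print('bore ctr',c.round(4),'R',R.round(4),'n',k.sum(),'keyway ang',a,'tool off mm',(1000*np.array([np.cos(w)*d[0]+np.sin(w)*d[1],np.sin(w)*d[0]-np.cos(w)*d[1]])).round(1))
    q=onplane(im,cv2.convexHull(cs[i]).reshape(-1,2),ztop)[:,:2]
    for t in (0,45): # extents along keyway-like directions
        e=np.array([np.cos(w+np.radians(t)),np.sin(w+np.radians(t))]); x=(q-p[:2])@e*1000; print('extent dir',t,x.min().round(1),x.max().round(1))
E
python3 - <<'E'
from hold import *
im=dict(np.load('w7.npz')); s=readout.state(); held(im,s['position'],s['orientation'][2],.148)
E
```

```text
top area 3983 z 0.1481
extent dir 0 -0.5 27.1
extent dir 45 -17.9 27.7
```

```bash
python3 -m handwheel '[5,0.8,0,0.003,0.6,4.4,0.7,0,0,0.6,0,0,4,0,0.6,0,0,4,0,0.6,0,0,0,0,0.6,0,0,0,0,0.6]' 30; python3 - <<'E'
from h import *
ps=[]
for _ in range(3):
    im=grab('wrist'); s=readout.state(); ps.append(s['position'])
print(np.mean(ps,0),s['orientation'],s['force']); np.savez('w8.npz',**im)
W=cloud(im)
to(.6483,.139,.08)
p=np.mean(ps,0); w=s['orientation'][2]
from hold import held
held(im,p,w,p[2]+.0604)
c=W[(W[...,2]>.047)&(W[...,2]<.053)&(np.hypot(W[...,0]-.6483,W[...,1]-.139)<.04)]; print(len(c))
E
```

```text
time: 15.98
position: [0.6481, 0.1389, 0.0799]
orientation: [3.141, 0.0, -0.807]
force: [-0.8, -0.2, -2.9]
width: 0.0539
finger_force: 30.0
[0.64837849 0.13904089 0.08033602] [-3.14152987e+00 -1.50201145e-05 -8.07016994e-01] [-0.02004286 -0.23830728 -3.4255128 ]
yaw -0.807 delta tool mm [-0.1  0.2  0.5] roll(tool z) None t 16.13
top area 3993 z 0.1405
extent dir 0 -0.3 27.3
extent dir 45 -18.3 27.8
267
```

```bash
python3 -m handwheel '[0,0,4,0,0.6,0,0,3,0,0.6,0,0,3,0,0.6,0,0,2,0,0.6,0,0,2,0,0.6,0,0,0,0,0.6]' 30; python3 -c "
from h import *
s=readout.state(); print(s['force'],s['ft_torque'])"
```

```text
time: 16.63
position: [0.6481, 0.1389, 0.0659]
orientation: [3.141, 0.0, -0.807]
force: [0.0, 0.4, -3.8]
width: 0.0533
finger_force: 30.0
[ 0.03405415  0.42005946 -3.79644616] [ 0.08349272  0.0429238  -0.0079489 ]
```

Free so far: the underside is at about 84 mm, with the key top entering the keyway. Continuing onto the shaft.

```bash
python3 -m handwheel '[0,0,3,0,0.6,0,0,2,0,0.6,0,0,2,0,0.6,0,0,2,0,0.6,0,0,0,0,0.6]' 30; python3 -m handwheel '[0,0,2,0,0.6,0,0,2,0,0.6,0,0,0,0,0.6]' 30
```

```text
time: 17.05
position: [0.6482, 0.1389, 0.0569]
orientation: [3.141, 0.0, -0.807]
force: [0.3, 0.3, -5.2]
width: 0.0537
finger_force: 30.0
time: 17.3
position: [0.6483, 0.139, 0.053]
orientation: [3.141, 0.0, -0.807]
force: [0.6, 0.9, -4.5]
width: 0.0536
finger_force: 30.0
```

```bash
python3 -m handwheel '[0,0,3,0,0.6,0,0,3,0,0.6,0,0,3,0,0.6,0,0,3,0,0.6,0,0,3,0,0.6,0,0,0,0,0.6]' 30; python3 -m handwheel '[0,0,2,0,0.6,0,0,1,0,0.6,0,0,0,0,0.6]' 30
```

```text
time: 17.8
position: [0.648, 0.1389, 0.0376]
orientation: [3.141, 0.001, -0.807]
force: [0.3, -0.8, -3.5]
width: 0.0538
finger_force: 30.0
time: 18.05
position: [0.6484, 0.139, 0.0352]
orientation: [3.141, 0.0, -0.807]
force: [-0.1, -0.3, -2.9]
width: 0.0535
finger_force: 30.0
```

```bash
python3 -m handwheel '[0,0,1,0,0.6,0,0,1,0,0.6,0,0,0,0,0.6]' 30; python3 -m handwheel '[0,0,1,0,0.6,0,0,0,0,0.6]' 30
```

```text
time: 18.3
position: [0.6484, 0.139, 0.0333]
orientation: [3.141, 0.0, -0.807]
force: [-0.8, -0.3, -3.6]
width: 0.0534
finger_force: 30.0
time: 18.47
position: [0.6484, 0.139, 0.0323]
orientation: [3.142, 0.0, -0.807]
force: [-0.5, 0.6, -4.1]
width: 0.0536
finger_force: 30.0
```

```bash
python3 -m handwheel '[0,0,0.5,0,0.6,0,0,0,0,0.6]' 30; python3 -m handwheel '[0,0,0,0,0.2,0,0,0,0,0.1,0,0,0,0,0,0,0,0,0,0,0,0,0,0,0,0,0,-20,0,0,0,0,-30,0,0,0,0,-30,0,0]';python3 -m handwheel '[0,0,-30,0,0,-30,0,0,0,0,-20,0,0,0,0,0,0,0,0,0,0,0,0,0,0]'; python3 - <<'E'
from hold import *
im=grab('wrist'); np.savez('w9.npz',**im); sd=grab('side'); c=np.array([.6483,.139])
for n,I in(('wrist',im),('side',sd)):
    W=cloud(I); r=np.hypot(W[...,0]-c[0],W[...,1]-c[1]); g=I['color'].max(2)
    for lo,hi in((.086,.097),(.058,.070)):
        m=(W[...,2]>lo)&(W[...,2]<hi)&(r<.045); q=W[m]*1000
        A=np.c_[q[:,:2],np.ones(len(q))]; f=np.linalg.lstsq(A,q[:,2],rcond=None)[0] if len(q)>10 else None
        print(n,lo,len(q),'zmed',np.median(q[:,2]).round(1),cv2.minEnclosingCircle(q[:,:2].astype(np.float32)),'slope',f[:2].round(3))
held(im,np.array([*c,.0]),0,.092)
top=dict(grab('top')); W=cloud(top)
for n,cc,rr,z0 in(('bat',(.4135,.3265),.02,.03),('tape',(.404,.422),.055,.04),('kshort',(.469,.101),.012,.03)):
    for I in (dict(np.load('top0.npz')),top):
        W=cloud(I); m=(W[...,2]>z0)&(W[...,2]<.07)&(np.hypot(W[...,0]-cc[0],W[...,1]-cc[1])<rr); print(n,m.sum(),(W[m].mean(0)*1000).round(1) if m.sum() else '')
print(readout.state()['position'],readout.state()['time'])
E
```

```text
time: 18.63
position: [0.6485, 0.139, 0.0319]
orientation: [3.142, 0.0, -0.807]
force: [-0.6, 0.3, -4.2]
width: 0.0538
finger_force: 30.0
time: 19.3
position: [0.6477, 0.1388, 0.1122]
orientation: [3.14, 0.001, -0.807]
force: [0.4, -0.5, 0.0]
width: 0.0912
finger_force: 0.0
time: 19.72
position: [0.6135, 0.1756, 0.1422]
orientation: [-3.141, -0.0, -0.806]
force: [0.3, 0.3, -0.1]
width: 0.0911
finger_force: 0.0
wrist 0.086 2869 zmed 91.7 ((648.5907592773438, 139.2998504638672), 28.993865966796875) slope [-0.008  0.   ]
wrist 0.058 2455 zmed 63.6 ((648.5994262695312, 139.26583862304688), 39.63395690917969) slope [-0.     0.001]
side 0.086 559 zmed 92.6 ((648.8532104492188, 137.57846069335938), 28.829856872558594) slope [-0.017  0.03 ]
side 0.058 600 zmed 64.7 ((648.8829956054688, 137.22283935546875), 40.043975830078125) slope [-0.018  0.061]
top area 2835 z 0.0917
bore ctr [0.6489 0.1391] R 0.0148 n 98 keyway ang -0.017001014133296966 tool off mm [ 0.6 -0.1]
extent dir 0 -26.3 27.2
extent dir 45 -26.4 27.4
bat 45 [414.4 326.1  47.7]
bat 44 [414.5 325.9  46.8]
tape 537 [402.6 422.8  52.6]
tape 534 [402.4 422.8  52.7]
kshort 26 [466.9 100.2  36.2]
kshort 0 
[0.61433975 0.17471374 0.1418549 ] 19.8667
```

The pulley is seated: its top is at 91.7 mm, its flange at 63.6 mm, it is level, and the keyway is at -0.017 rad. The battery and tape measure have not moved. Handing in.

```bash
python3 -c "
from h import *
W=cloud(grab('wrist')); m=(abs(W[...,0]-.6621)<.003)&(abs(W[...,1]-.1387)<.003)&(W[...,2]<.2); print('key top',np.median(W[m][:,2]))
W=cloud(grab('side')); m=(abs(W[...,0]-.469)<.008)&(abs(W[...,1]-.099)<.008)&(W[...,2]>.03); print('short',m.sum(),W[m].mean(0))
from plant import arm; print(arm.job_done())"
```

```text
key top 0.09006142059748548
short 55 [0.46983558 0.09703632 0.03601686]
the job is handed in; nothing more can be done
None
```

The job is handed in: by the last camera checks the long key is home in the shaft, the pulley sits flat on the collar over it, and the short key, battery and tape measure stand where they were; no verdict was returned.

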